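Free a jammed gauge case and rack it

TASK

The black gauge case has tipped over the cross bar in the blue bin and is wedged diagonally under the bin's inturned rims. Without forcing it, turn it level inside the bin so that its corners come free, lift it straight up out of the bin, and lower it, still standing on its long narrow side, into the bay of the wooden rack; let go of it once it is fully down. Leave the other things on the table alone.

Things in the scene. Friction and masses are not known exactly. Their poses are not given: they have to be found in the camera images.
- gauge_case: black case standing on a long narrow side: 112 mm long (own y), 72 mm tall (own x, up at the start), 46 mm thick (own z; two flat parallel faces). Origin: middle of the face at z=0, 35 mm above the side it stands on. Its lid part is 1 mm proud, so it leans about 2 deg sideways. 0.13 to 0.25 kg. Starts tipped about 24 deg lengthwise, low end (own +y) towards bin -x.
- case_center (a point): middle of the black case: 36 mm from each narrow side, 56 mm from each end, 23 mm from each face. Same axes as the case.
- bin: blue fixed bin. Origin: centre of underside; x along its length, z up. Inside 137x54 mm; floor 3, side walls 55, end walls 111 mm high. Each end has a rim turned 8.5 mm inward (107 to 111 mm up); the 120 mm mouth passes the case only within 6 deg of level. A 10 mm round bar crosses it at x=+15 mm, top 27 mm above origin; the case tips back over it if let go.
- rack: low wooden rack, fixed, with one bay open upward. Origin: centre of its underside; x along its length, z up. Bay 122 mm long (x), 54 mm wide (y); bay floor 8 mm above the origin, walls 8 mm thick with tops 40 mm above the origin.
- jar: bystander: small cream jar with black lid, 43 mm across, 66 mm tall, standing. Origin: centre of its underside, z up.
- tape_measure: bystander: yellow and black tape measure lying flat, 66x74x36 mm. Origin: centre of its underside, z up.
- screwdriver: bystander: screwdriver with red handle, 197 mm long, 28 mm thick. Origin: under its middle; own y along it, towards the handle.
Mind the look-alikes: they are no part of the job. There is more than one size of the gauge_case; the job needs the middle-sized.

How it is judged:
On the way, in this order (a step that is already met when the one before it is completed fails the run):
1. the case is level lengthwise (within 8 deg) while still inside the bin (angle between the y axis of gauge_case and the x axis of bin, either way round below 0.14 rad and z of case_center in the frame of bin below 0.095 m and horizontal distance between case_center and bin below 0.03 m), for 0.1 s.
2. the case is lifted out, wholly above the bin's rims (z of case_center in the frame of bin above 0.15 m), for 0.05 s.
3. the case is still held while its lower side is inside the bay (contact force between the fingers and gauge_case above 0.5 N and z of case_center in the frame of rack below 0.07 m and x of case_center in the frame of rack between -0.012 and 0.012 m and y of case_center in the frame of rack between -0.012 and 0.012 m), for 0.05 s.
At the end, for the whole second after the job is handed in: The black case stands on its long narrow side in the rack's bay, released and at rest: down on the bay floor (middle 44 mm above the rack's underside, within 5 mm), within 10 mm of the bay's middle lengthwise and 8 mm across, upright and along the bay within 7 deg (x of case_center in the frame of rack between -0.01 and 0.01 m and y of case_center in the frame of rack between -0.008 and 0.008 m and z of case_center in the frame of rack between 0.039 and 0.049 m and angle between the y axis of gauge_case and the x axis of rack, either way round below 0.12 rad and angle between the x axis of gauge_case and the z axis of rack, either way round below 0.12 rad and linear speed of gauge_case below 0.02 m/s and angular speed of gauge_case below 0.15 rad/s); the robot touches nothing.
It fails at once if the case is forced against the bin with more than 60 N (contact force between gauge_case and bin above 60 N).
It fails at once if the jar is moved more than 30 mm (distance of jar from where it was at the start of the episode above 0.03 m).
It fails at once if the tape measure is moved more than 30 mm (distance of tape_measure from where it was at the start of the episode above 0.03 m).
It fails at once if the screwdriver is moved more than 30 mm (distance of screwdriver from where it was at the start of the episode above 0.03 m).
It also fails if it takes over 48 s, if anything falls off the work surface, if the arm or the gripper's body presses on something with over 40 N, if the wrist force passes 120 N, or if a joint passes its speed limit or range.

ROBOT

A 6-joint arm with a two-finger parallel gripper is mounted at the origin on the work surface; the furniture and walls round the work are solid. World frame = base frame: x ahead of the robot, y to its left, z up, the work surface at z = 0. Lengths are in m, angles in rad, forces in N, time in s.
With the tool pointing down it reaches from about 0.35 to 0.775 m from the base axis. Payload 5.5 kg.
Tool frame: the origin (TCP) lies between the finger pads; the fingertips stand 19 mm ahead of it and the grasp point (between the pads) is the TCP; z points along the fingers, x is the direction in which the jaws open and shut, and the axes are right-handed (so a half turn about z gives the same grasp; the last joint's range is limited). The gripper opens to 85 mm and grips with 20 to 120 N. Pads are 22 mm wide; open, the fingers measure 114 mm over their backs; the gripper's body (76 mm by 85 mm) begins 54 mm behind the grasp point. The pads swing forward as they close: fully open they stand 13 mm farther back than shut.
Start: joints at [-1.418, 0.313, 0.046, 1.304, 0, 1.431], TCP at [0.166, -0.551, 0.25] pointing down, gripper open.
Joint ranges: [-2.76, 2.76], [-0.86, 1.69], [-1.03, 1.26], [-2.2, 2.34], [-1.47, 1.5], [-3.14, 3.14]. Speed limits (rad/s): [2.57, 2.57, 3.14, 3.14, 3.14, 3.14].

INTERFACE

Orientations are given as a unit quaternion [w, x, y, z].
In Python, from workcell import env gives the robot as it stands. The module is installed in compiled form; this text tells all that it offers.
- The arm moves only by the tool carry_out, never from a script. Its argument "steps" is a list of rows, each a list of 7 numbers: the gripper command: -1 is shut, 1 is fully open, values between are in proportion, then the shift along the tool's x, y, z in m, then the turn, a rotation vector about the tool's x, y, z in rad. A call has 1 to 20 rows; each row shifts and turns the commanded pose from where the row before left it, along the tool's axes as they then stand; what a row does not reach is not made up. A row lasts 1/8 s, in which the tool goes at most 62.5 mm and 10.7 degrees, less where a joint would pass 70% of its speed; a pose out of reach is approached as far as the arm can. A call with a gripper value outside its range is refused whole. The fingers move at their own pace and stop on an object; "grip_force" is the grip in N (left out, the last holds). Time passes only in rows, so rows that do not move let the fingers close. It gives the time, the measured TCP pose, the force and the opening at its end, in the units of the state.
- env.get_state(): the state, without advancing time (a new reading comes with each control period).
- env.read_camera(name): name is "scene" or "side" or "wrist"; returns a dict with "color" (480x640x3 uint8, red, green, blue), "K" (3x3 intrinsics, pixels), "R" (3x3) and "t" (3): a world point X has camera coordinates R X + t. Camera axes: x right, y down, z forward; pixel columns grow to the right and rows downward; lengths in m; the calibration is good to about 2 mm. A picture is of the moment at which its call begins. There is no depth.
- env.hand_in(): hands the job in, once; it reports no verdict.
The state is a dict: "clock": time; "joint_pos": joint angles; "qvel": joint speeds; "tau": joint torques, N m; "tcp_pos": TCP position; "orientation": TCP orientation; "wrist_force": force on the tool from outside, world axes, zero at the start; "ft_torque": the same for the moment, N m; "finger_gap": finger opening in m.
Only numpy, scipy, OpenCV 4.12 (cv2) and the standard library are available. Lean on these libraries where they do the work, as an engineer would, in place of code of your own. Each camera call takes 0.05 s, during which the arm holds its last target. There are 200 camera calls.

## Working session

There is one attempt and no reset: what is moved stays moved. The work goes in short steps, Python scripts to look and compute and a tool call to move; the robot and the scene stay as the last step left them, time stands still between calls to the robot, and variables do not carry over. Pictures are saved under pics/ and viewed, about 8 in all and at most 12, crops included, and the job is handed in when it is done.

Besides the shell and the picture viewer there is one more tool, called after "Request:" in YAML: its name, and indented under it one key for each argument. carry_out: Moves the arm, as the interface text tells. Its arguments: {"type":"object","properties":{"steps":{"type":"array","items":{"type":"array","items":{"type":"number"}}},"grip_force":{"type":"number"}},"required":["steps"]}

```bash
mkdir -p pics
cat > h.py <<'E'
import numpy as np, cv2
from workcell import env
def snap(n,f):
    c=env.read_camera(n); cv2.imwrite(f'pics/{f}.png',c['color'][:,:,::-1]); np.savez(f'pics/{f}.npz',**{k:np.array(c[k]) for k in c}); return c
def ld(f): return dict(np.load(f'pics/{f}.npz'))
def ray(c,u,v):
    d=c['R'].T@np.linalg.inv(c['K'])@np.array([u,v,1.]); o=-c['R'].T@c['t']; return o,d/np.linalg.norm(d)
def onz(c,u,v,z):
    o,d=ray(c,u,v); return o+d*(z-o[2])/d[2]
def tri(c1,p1,c2,p2):
    o1,d1=ray(c1,*p1);o2,d2=ray(c2,*p2)
    s=np.linalg.lstsq(np.c_[d1,-d2],o2-o1,rcond=None)[0]
    a,b=o1+s[0]*d1,o2+s[1]*d2; return (a+b)/2,np.linalg.norm(a-b)
def proj(c,X):
    p=c['K']@(c['R']@np.array(X)+c['t']); return p[:2]/p[2]
E
python3 - <<'E'
from h import *
for n in ['scene','side']:
    c=snap(n,n+'0'); print(n,-c['R'].T@c['t'],c['R'][2])
c=snap('wrist','wrist0')
s=env.get_state();print(s)
E
```

```text
scene [-0.19420007  0.6252529   0.89779627] [ 0.54076684 -0.54347901 -0.64202943]
side [ 0.53541997 -0.99192821  0.6647127 ] [-0.03965178  0.84648606 -0.53093228]
{'clock': 0.15, 'joint_pos': array([-1.41758557e+00,  3.13842510e-01,  4.52680754e-02,  1.30360550e+00,
        1.09703163e-05,  1.43117627e+00]), 'qvel': array([-0.00036487, -0.00233327,  0.00359083, -0.00138818,  0.00095756,
        0.0006856 ]), 'tau': array([ 2.26395663e-03, -4.81065023e+01,  2.98815823e+01,  1.39235234e-02,
        1.23300802e-05,  1.36544020e-05]), 'tcp_pos': array([ 0.16591123, -0.55018383,  0.24961689]), 'orientation': array([-4.89747222e-04,  8.02702641e-01, -5.96379067e-01, -4.88638434e-04]), 'wrist_force': array([ 0.24384547, -1.02331321,  0.44843068]), 'ft_torque': array([ 0.06377989,  0.02517662, -0.03185291]), 'finger_gap': 0.08506967233388599}
```

View pics/scene0.png

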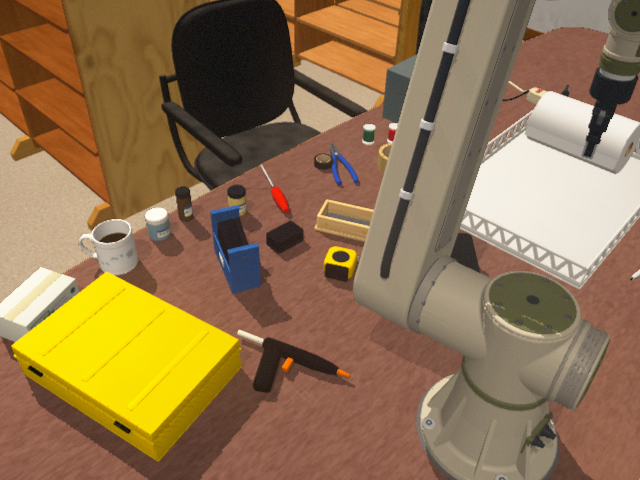

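View pics/side0.png

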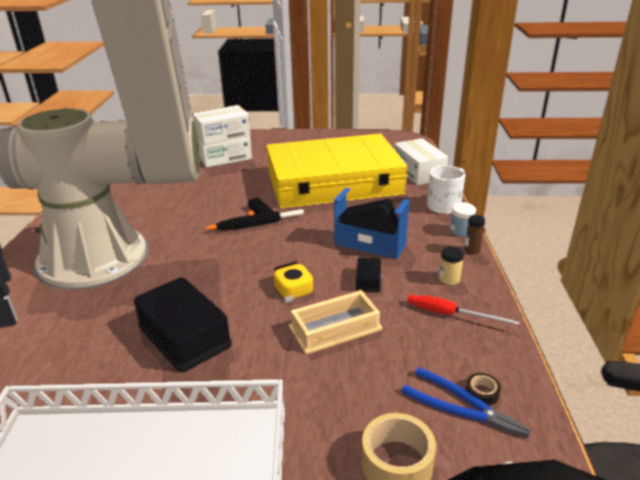

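Candidates for the gauge case:
- The case in the blue bin, at scene (232,240) and side (370,215).
- The small case on the table, at scene (285,236) and side (368,274).
- The large case, at side (182,322).

I choose the one in the bin. It is middle-sized and tipped, with its high end on the right in the side view. The rack is at side (336,322).

Run:
```python
from h import *
a=ld('scene0')['color'][:,:,::-1];b=ld('side0')['color'][:,:,::-1]
A=cv2.resize(a[195:300,190:390],None,fx=4,fy=4,interpolation=cv2.INTER_CUBIC)[:420]
B=cv2.resize(b[180:360,270:420],None,fx=3.3,fy=3.3,interpolation=cv2.INTER_CUBIC)
B=cv2.resize(b[180:355,280:420],(480,600),interpolation=cv2.INTER_CUBIC)
cv2.imwrite('pics/cA.png',A);cv2.imwrite('pics/cB.png',B)
```

```text
(no output)
```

View pics/cA.png

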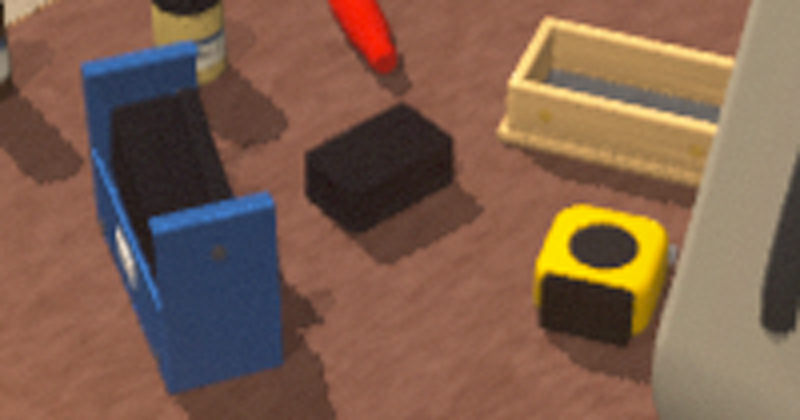

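View pics/cB.png

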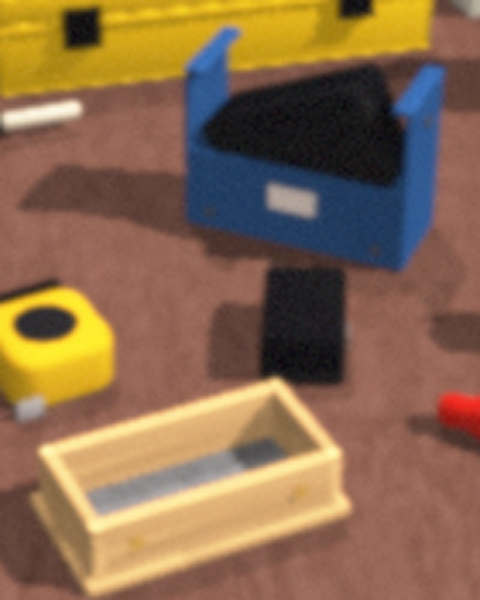

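Run:
```python
from h import *
np.set_printoptions(precision=4,suppress=True)
s=ld('scene0');d=ld('side0')
S=lambda x,y:(190+x/4,195+y/4)
D=lambda x,y:(280+x/3.4286,180+y/3.4286)
print('scene near base',onz(s,*S(170,390),0),onz(s,*S(282,362),0))
print('near top',onz(s,*S(152,217),.111),onz(s,*S(272,198),.111))
print('far top',onz(s,*S(83,66),.111),onz(s,*S(195,44),.111))
print('side base',onz(d,*D(190,222),0),onz(d,*D(402,270),0))
print('rack top side')
for p in [(40,450),(280,380),(342,455),(97,525)]: print(onz(d,*D(*p),.04))
w=ld('wrist0');T=env.get_state();print(-w['R'].T@w['t'],w['R'],w['K'][0])
```

```text
scene near base [0.5389 0.1096 0.    ] [ 0.5149  0.0546 -0.    ]
near top [0.5463 0.1056 0.111 ] [0.5171 0.054  0.111 ]
far top [0.665 0.057 0.111] [0.6397 0.0023 0.111 ]
side base [0.5183 0.0463 0.    ] [ 0.6482 -0.0065  0.    ]
rack top side
[ 0.4468 -0.2304  0.04  ]
[ 0.5691 -0.1704  0.04  ]
[ 0.5986 -0.2318  0.04  ]
[ 0.4787 -0.2862  0.04  ]
[ 0.2356 -0.5294  0.3732] [[ 0.288  -0.9576 -0.0012]
 [-0.9172 -0.2762  0.287 ]
 [-0.2752 -0.0816 -0.9579]] [409.4405   0.     324.92  ]
```

The bin is at about (0.593, 0.052) with its +x axis at yaw -22.5°, pointing away from the robot. The rack is at about (0.523, -0.230) with yaw 25.3°; its measured top of 136x68 mm agrees with the given 138x70 mm. I'm moving above the bin for a close look.

Request:
carry_out:
  steps:
    - [1, -0.03, -0.039, -0.003, 0, 0, 0]
    - [1, -0.03, -0.039, -0.003, 0, 0, 0]
    - [1, -0.03, -0.039, -0.003, 0, 0, 0]
    - [1, -0.03, -0.039, -0.003, 0, 0, 0]
    - [1, -0.03, -0.039, -0.003, 0, 0, 0]
    - [1, -0.03, -0.039, -0.003, 0, 0, 0]
    - [1, -0.03, -0.039, -0.003, 0, 0, 0]
    - [1, -0.03, -0.039, -0.003, 0, 0, 0]
    - [1, -0.03, -0.039, -0.003, 0, 0, 0]
    - [1, -0.03, -0.039, -0.003, 0, 0, 0]
    - [1, -0.03, -0.039, -0.003, 0, 0, 0]
    - [1, -0.03, -0.039, -0.003, 0, 0, 0]
    - [1, -0.03, -0.039, -0.003, 0, 0, 0]
    - [1, -0.03, -0.039, -0.003, 0, 0, 0]
    - [1, -0.03, -0.039, -0.003, 0, 0, 0]
  grip_force: 60

```text
clock: 2.02
tcp_pos: [0.5968, 0.0506, 0.295]
orientation: [0.0, 0.803, -0.596, -0.0]
wrist_force: [0.3, -0.6, 0.4]
finger_gap: 0.0855
```

Request:
carry_out:
  steps:
    - [1, 0, 0, 0, 0, 0, -0.164]
    - [1, 0, 0, 0, 0, 0, -0.164]
    - [1, 0, 0, 0, 0, 0, -0.164]
    - [1, 0, 0, 0, 0, 0, -0.164]
    - [1, 0, 0, 0, 0, 0, -0.164]
    - [1, 0, 0, 0, 0, 0, -0.164]
    - [1, 0, 0, 0, 0, 0, -0.164]
    - [1, 0, 0, 0, 0, 0, -0.164]
    - [1, 0, 0, 0, 0, 0, -0.164]
    - [1, 0, 0, 0, 0, 0, -0.164]
    - [1, 0, 0, 0, 0, 0, -0.164]
    - [1, 0, 0, 0, 0, 0, -0.164]
    - [1, 0, 0, 0, 0, 0, -0.164]
    - [1, 0, 0, 0, 0, 0, -0.164]
    - [1, 0, 0, 0, 0, 0, -0.164]
    - [1, 0, 0, 0, 0, 0, 0]
    - [1, 0, 0, 0, 0, 0, 0]

```text
clock: 4.15
tcp_pos: [0.5961, 0.0492, 0.295]
orientation: [-0.0, 0.831, 0.556, -0.0]
wrist_force: [-0.7, 0.2, 0.4]
finger_gap: 0.0854
```

Run:
```python
from h import *
c=snap('wrist','w1'); s=env.get_state(); print(s['tcp_pos'],s['orientation'],s['joint_pos'],-c['R'].T@c['t'])
```

```text
[0.59609951 0.04914215 0.29509525] [-6.76563942e-05  8.30974674e-01  5.56310216e-01 -1.72052987e-04] [-5.18542745e-02  3.53823745e-01  2.12131685e-01  1.42946091e+00
 -9.76043664e-05  3.39064332e-01] [0.52811158 0.07682294 0.41875166]
```

View pics/w1.png

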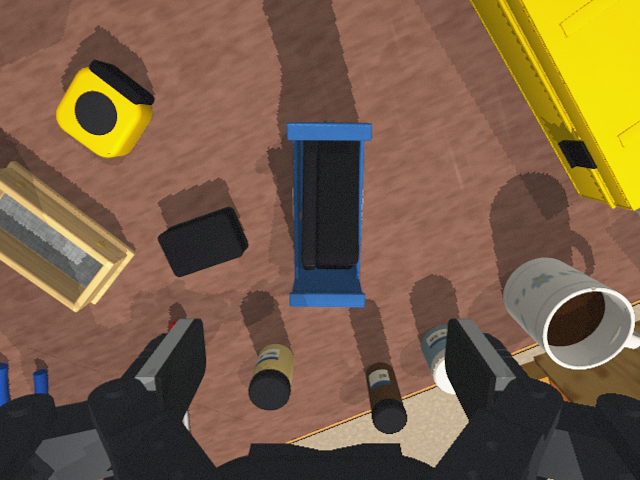

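```bash
cat > blue.py <<'E'
from h import *
np.set_printoptions(precision=4,suppress=True)
w=ld('w1');hsv=cv2.cvtColor(w['color'],cv2.COLOR_RGB2HSV)
m=((hsv[...,0]>100)&(hsv[...,0]<125)&(hsv[...,1]>140)).astype(np.uint8); m[:,:270]=0;m[:,390:]=0;m[320:]=0
ys,xs=np.nonzero(m)
for r in (124,126,130,136,140,142,200,270,292,296,300,304,306): 
    x=np.nonzero(m[r])[0]; print(r,x.min() if len(x) else None,x.max() if len(x) else None,len(x))
print('rows',ys.min(),ys.max())
E
python3 blue.py
python3 - <<'E'
from h import *
np.set_printoptions(precision=4,suppress=True)
w=ld('w1')
P=[onz(w,u,v,.111) for u,v in [(288,124),(371,124),(290,307),(364,307)]]
for p in P:print(p)
c=np.mean(P,0);print('c',c)
d=(P[2]+P[3]-P[0]-P[1])/2;print('len',np.linalg.norm(d),np.degrees(np.arctan2(d[1],d[0])))
for a,b in((0,1),(2,3)):
  e=P[b]-P[a];print(np.linalg.norm(e),np.degrees(np.arctan2(e[1],e[0])))
R=[onz(w,u,v,.04) for u,v in [(133,252),(14,163),(78,304)]]
for p in R:print('rack',p)
E
```

```text
124 287 370 84
126 287 371 85
130 287 371 85
136 287 370 84
140 293 364 70
142 293 363 15
200 294 361 11
270 295 358 61
292 293 361 61
296 290 364 75
300 290 364 75
304 290 364 75
306 304 363 49
rows 123 306
[0.5168 0.0526 0.111 ]
[0.5396 0.1078 0.111 ]
[ 0.6486 -0.0041  0.111 ]
[0.6718 0.0519 0.111 ]
c [0.5942 0.0521 0.111 ]
len 0.14352402493875355 -23.099100543215027
0.059680329768032434 67.53478999910378
0.060663838416265776 67.54706262765987
rack [ 0.5652 -0.1398  0.04  ]
rack [ 0.45   -0.1969  0.04  ]
rack [ 0.5918 -0.2188  0.04  ]
```

Run:
```python
from h import *
np.set_printoptions(precision=4,suppress=True)
w=ld('w1');s=ld('side0');a=np.radians(-22.6);R=np.array([[np.cos(a),-np.sin(a),0],[np.sin(a),np.cos(a),0],[0,0,1]]);o=np.array([.594,.052,0])
for n,x,z in (('hi-up',.033,.114),('hi-low',.0623,.0486),('lo-up',-.069,.0688)):
  for y in (-.023,.023): print(n,y,proj(w,o+R@[x,y,z]),proj(s,o+R@[x,y,z]))
p=o+R@[.0059,0,.0869]; print('tcp target',p)
c,sn=np.cos(np.radians(67.58)),np.sin(np.radians(67.58))
d=p-env.get_state()['tcp_pos']; T=np.array([[c,sn,0],[sn,-c,0],[0,0,-1]]); print('tool delta',T.T@d, T)
```

```text
hi-up -0.023 [298.5665 263.1575] [383.2515 205.0428]
hi-up 0.023 [357.1299 263.2968] [390.6143 195.287 ]
hi-low -0.023 [303.2952 270.2012] [395.3803 235.5847]
hi-low 0.023 [351.2603 270.3151] [402.2404 225.13  ]
lo-up -0.023 [299.9826 127.5038] [336.9006 214.7409]
lo-up 0.023 [356.1066 127.6417] [345.2191 205.1886]
tcp target [0.5994 0.0497 0.0869]
tool delta [0.0018 0.0029 0.2082] [[ 0.3814  0.9244  0.    ]
 [ 0.9244 -0.3814  0.    ]
 [ 0.      0.     -1.    ]]
```

The bin's measured length and width (143.5 x 60 mm) match the description. The predicted tipped pose of the case agrees with its edges in both views. Next I descend, tilt the tool to match the case, and stop just before gripping.

Request:
carry_out:
  steps:
    - [1, 0.001, 0.001, 0.03, 0, 0, 0]
    - [1, 0.001, 0.001, 0.03, 0, 0, 0]
    - [1, 0.001, 0.001, 0.03, 0, 0, 0]
    - [1, 0.001, 0, 0.03, 0, 0, 0]
    - [1, 0, 0, 0, -0.14, 0, 0]
    - [1, 0, 0, 0, -0.14, 0, 0]
    - [1, 0, 0, 0, -0.139, 0, 0]
    - [1, 0, -0.007, 0.016, 0, 0, 0]
    - [1, 0, -0.007, 0.016, 0, 0, 0]
    - [1, 0, -0.007, 0.016, 0, 0, 0]
    - [1, 0, -0.007, 0.016, 0, 0, 0]
    - [1, 0, -0.008, 0.0165, 0, 0, 0]
    - [1, 0, 0, 0, 0, 0, 0]
    - [1, 0, 0, 0, 0, 0, 0]

```text
clock: 5.95
tcp_pos: [0.6008, 0.0517, 0.0878]
orientation: [0.173, 0.812, 0.545, 0.116]
wrist_force: [0.3, 0.3, 0.3]
finger_gap: 0.0853
```

Run:
```python
from h import *
s=env.get_state(); print(s['tcp_pos'],s['orientation'],s['wrist_force'])
a=snap('side','s2')['color'];b=snap('wrist','w2')['color']
A=cv2.resize(a[140:270,290:450],(400,325),interpolation=cv2.INTER_CUBIC);B=cv2.resize(b,(400,300))
cv2.imwrite('pics/c2.png',np.vstack([A,B])[:,:,::-1][:600])
```

```text
[0.60082795 0.05172525 0.08778323] [0.17293079 0.81235015 0.54467541 0.11623632] [0.25043935 0.26752194 0.32150734]
```

View pics/c2.png

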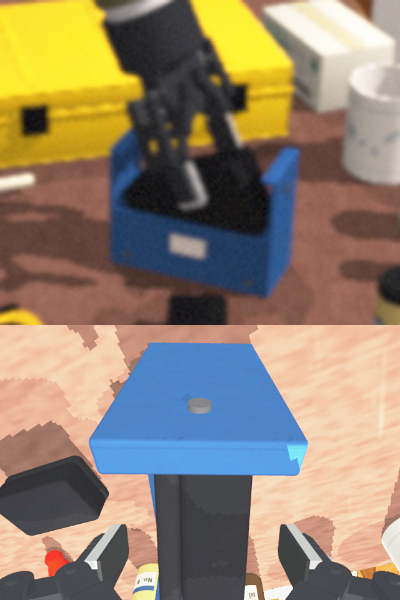

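The crop shows the fingers straddling the case, centred (case centre column 204, fingers 203), with the tilt matched. Closing.

Request:
carry_out:
  steps:
    - [-1, 0, 0, 0, 0, 0, 0]
    - [-1, 0, 0, 0, 0, 0, 0]
    - [-1, 0, 0, 0, 0, 0, 0]
    - [-1, 0, 0, 0, 0, 0, 0]
    - [-1, 0, 0, 0, 0, 0, 0]
    - [-1, 0, 0, 0, 0, 0, 0]
  grip_force: 60

```text
clock: 6.8
tcp_pos: [0.601, 0.0521, 0.0879]
orientation: [0.173, 0.812, 0.545, 0.117]
wrist_force: [-2.4, 2.0, 5.8]
finger_gap: 0.0453
```

Run:
```python
import numpy as np
th=[24,24,21,18,15,12,9,6,3,0]
C=[(-3.5,58.7),(-1.3,60)]+[(-1.3+1.3*k/8,60+9*k/8) for k in range(1,9)]
T=[]
for t,c in zip(th,C):
    t=np.radians(t);T.append(np.array(c)+20*np.array([np.cos(t),np.sin(t)])+22*np.array([-np.sin(t),np.cos(t)]))
for i in range(9):
    t=np.radians(th[i]);d=T[i+1]-T[i]
    print(np.round([d@[np.cos(t),np.sin(t)],d@[np.sin(t),-np.cos(t)]],2),th[i]-th[i+1],T[i+1].round(1))
```

```text
[ 2.54 -0.29] 0 [ 8.  88.2]
[1.73 0.12] 3 [ 9.7 88.8]
[1.68 0.08] 3 [11.2 89.4]
[1.63 0.06] 3 [12.8 89.8]
[1.57 0.03] 3 [14.3 90.2]
[1.52 0.01] 3 [15.8 90.5]
[ 1.46 -0.01] 3 [17.3 90.7]
[ 1.4  -0.02] 3 [18.7 90.9]
[ 1.35 -0.04] 3 [20. 91.]
```

Request:
carry_out:
  steps:
    - [-1, 0, 0.0025, -0.0003, 0, 0, 0]
    - [-1, 0, 0.0017, 0.0001, 0.052, 0, 0]
    - [-1, 0, 0.0017, 0.0001, 0.052, 0, 0]
    - [-1, 0, 0, 0, 0, 0, 0]

```text
clock: 7.3
tcp_pos: [0.6059, 0.049, 0.0891]
orientation: [0.13, 0.82, 0.55, 0.087]
wrist_force: [0.3, 0.5, -2.1]
finger_gap: 0.0451
```

Forces are small and consistent with the case's weight alone. Continuing to level.

Request:
carry_out:
  steps:
    - [-1, 0, 0.0016, 0.0001, 0.0524, 0, 0]
    - [-1, 0, 0.0016, 0, 0.0524, 0, 0]
    - [-1, 0, 0.0015, 0, 0.0524, 0, 0]
    - [-1, 0, 0.0015, 0, 0.0524, 0, 0]
    - [-1, 0, 0.0014, 0, 0.0524, 0, 0]
    - [-1, 0, 0.0013, 0, 0.0524, 0, 0]
    - [-1, 0, 0, 0, 0, 0, 0]
    - [-1, 0, 0, 0, 0, 0, 0]

```text
clock: 8.3
tcp_pos: [0.6127, 0.0464, 0.0903]
orientation: [0.0, 0.83, 0.557, -0.0]
wrist_force: [-0.5, 0.5, -2.4]
finger_gap: 0.0453
```

Run:
```python
from h import *
s=env.get_state(); print(s['tcp_pos'],s['orientation'],s['wrist_force'],s['ft_torque'])
a=snap('side','s3')['color'];b=snap('wrist','w3')['color']
A=cv2.resize(a[140:270,290:450],(480,390),interpolation=cv2.INTER_CUBIC);B=cv2.resize(b[:280],(480,210))
cv2.imwrite('pics/c3.png',np.vstack([A,B])[:,:,::-1])
```

```text
[0.61269072 0.04643652 0.09025197] [ 4.36736812e-04  8.30350006e-01  5.57242002e-01 -1.65402290e-04] [-0.54702061  0.47976044 -2.44409521] [-0.02668276 -0.03057278  0.02860075]
```

View pics/c3.png

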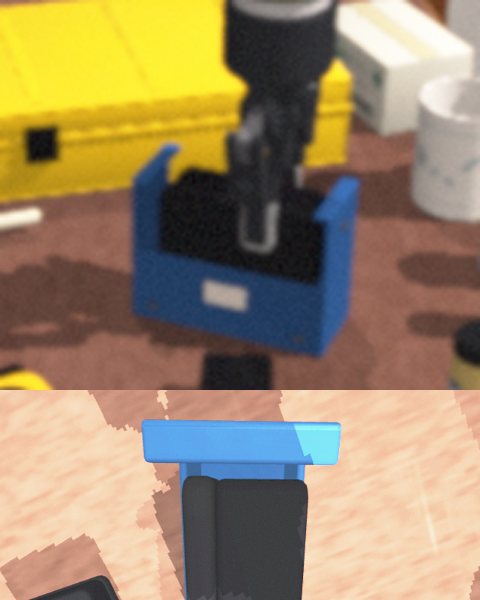

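Run:
```python
from h import *
w=ld('w3');a=np.radians(-22.6);R=np.array([[np.cos(a),-np.sin(a),0],[np.sin(a),np.cos(a),0],[0,0,1]]);o=np.array([.594,.052,0])
for u,v,z in ((250,119,.104),(408,119,.104),(190,96,.111),(452,97,.111)): print(R.T@(onz(w,u,v,z)-o))
s=ld('side0') if 0 else ld('s3')
# case top edge in side view: left-top corner, right-top corner predictions for level pose
for x in(-.056,.056): print(proj(s,o+R@[x,-.02,.104]))
```

```text
[-0.05568361 -0.01791889  0.104     ]
[-0.05589891  0.02261384  0.104     ]
[-0.06070586 -0.03064586  0.111     ]
[-0.06081055  0.03136172  0.111     ]
[343.16063999 200.6381497 ]
[394.33932943 210.87683215]
```

The case is level, with its near end at bin x = -55.8 mm and the rim at -60.7 mm, so it is centred. Lifting straight up.

Request:
carry_out:
  steps:
    - [-1, 0, 0, -0.006, 0, 0, 0]
    - [-1, 0, 0, -0.008, 0, 0, 0]
    - [-1, 0, 0, -0.01, 0, 0, 0]
    - [-1, 0, 0, -0.015, 0, 0, 0]
    - [-1, 0, 0, -0.02, 0, 0, 0]
    - [-1, 0, 0, -0.025, 0, 0, 0]
    - [-1, 0, 0, -0.025, 0, 0, 0]
    - [-1, 0, 0, -0.025, 0, 0, 0]
    - [-1, 0, 0, -0.02, 0, 0, 0]
    - [-1, 0, 0, 0, 0, 0, 0]

```text
clock: 9.65
tcp_pos: [0.6145, 0.0464, 0.2479]
orientation: [0.002, 0.83, 0.557, 0.002]
wrist_force: [0.6, -0.7, -1.8]
finger_gap: 0.045
```

Request:
carry_out:
  steps:
    - [-1, -0.0345, 0.0042, 0, 0, 0, 0]
    - [-1, -0.0345, 0.0042, 0, 0, 0, 0]
    - [-1, -0.0345, 0.0042, 0, 0, 0, 0]
    - [-1, -0.0345, 0.0042, 0, 0, 0, 0]
    - [-1, -0.0345, 0.0042, 0, 0, 0, 0]
    - [-1, -0.0345, 0.0042, 0, 0, 0, 0]
    - [-1, -0.0345, 0.0042, 0, 0, 0, 0]
    - [-1, -0.0345, 0.0042, 0, 0, 0, 0]
    - [-1, 0, 0, 0, 0, 0, -0.139]
    - [-1, 0, 0, 0, 0, 0, -0.139]
    - [-1, 0, 0, 0, 0, 0, -0.139]
    - [-1, 0, 0, 0, 0, 0, -0.139]
    - [-1, 0, 0, 0, 0, 0, -0.139]
    - [-1, 0, 0, 0, 0, 0, -0.139]
    - [-1, 0, 0, 0, 0, 0, 0]
    - [-1, 0, 0, 0, 0, 0, 0]

```text
clock: 11.65
tcp_pos: [0.5396, -0.2216, 0.2447]
orientation: [-0.0, 0.535, 0.845, 0.0]
wrist_force: [0.7, -0.3, -1.9]
finger_gap: 0.0454
```

Run:
```python
from h import *
s=env.get_state(); print(s['tcp_pos'],s['orientation'],np.degrees(2*np.arctan2(s['orientation'][2],s['orientation'][1])))
a=snap('scene','sc4')['color'];a=snap('side','s4')['color'];b=snap('wrist','w4')['color']
A=cv2.resize(a[200:360,270:430],(300,300),interpolation=cv2.INTER_CUBIC)
cv2.imwrite('pics/c4.png',np.hstack([cv2.resize(b,(480,360)),cv2.copyMakeBorder(A,0,60,0,0,cv2.BORDER_CONSTANT)])[:,:,::-1])
```

```text
[ 0.53959737 -0.22159338  0.24467557] [-3.77914611e-05  5.34518885e-01  8.45156529e-01  2.38574650e-05] 115.37742137222108
```

View pics/c4.png

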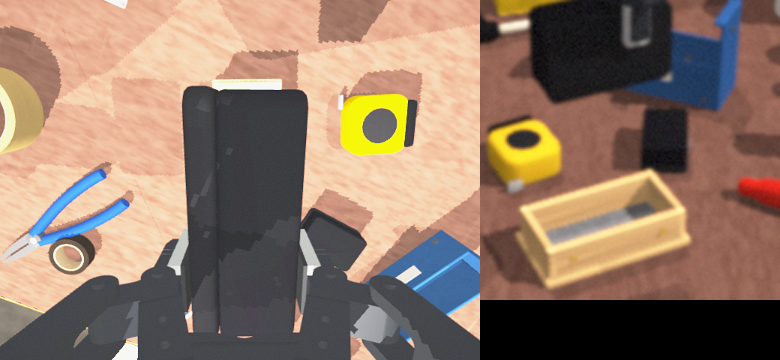

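The case hangs level and parallel over the rack, with only the rack's near end showing beyond it. I'll take one zoomed composite to refine the rack's position.

Run:
```python
from h import *
I=cv2.INTER_CUBIC
a=ld('s4')['color'];b=ld('w4')['color'];c=ld('sc4')['color']
A=cv2.resize(a[285:355,285:390],(630,420),interpolation=I)   # x6
B=cv2.resize(b[95:125,270:390],(480,120),interpolation=I) # x4
print(c.shape)
cv2.imwrite('pics/c5.png',np.vstack([A,cv2.copyMakeBorder(B,0,0,0,150,cv2.BORDER_CONSTANT)])[:,:,::-1])
```

```text
(480, 640, 3)
```

View pics/c5.png

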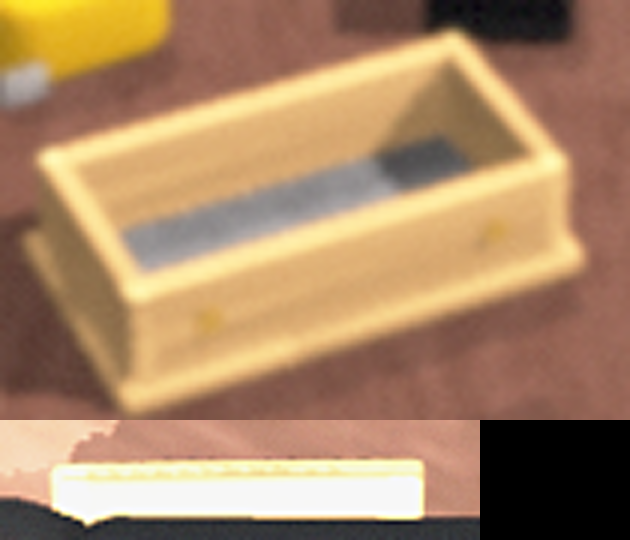

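Run:
```python
from h import *
np.set_printoptions(precision=4,suppress=True)
s=ld('s4');w=ld('w4')
P=np.array([onz(s,285+(x+.5)/6-.5,285+(y+.5)/6-.5,.04) for x,y in [(38,157),(462,32),(570,155),(135,298)]]);print(P)
c=P.mean(0);d=(P[1]+P[2]-P[0]-P[3])/2;e=(P[1]+P[0]-P[2]-P[3])/2
print(c,np.linalg.norm(d),np.degrees(np.arctan2(d[1],d[0])),np.linalg.norm(e),np.degrees(np.arctan2(e[1],e[0])))
for z,v in((0.004,105.5),(.04,109.5)):
  a,b=onz(w,283,v,z),onz(w,376,v,z);print(z,a,b,(a+b)/2,np.linalg.norm(a-b))
  m=(a+b)/2;u=np.array([np.cos(.4416),np.sin(.4416),0]);print('center if end outer .069/.073',m+u*.069,m+u*.073)
q=env.get_state()['tcp_pos'];t=np.radians(25.377)
# case top near-end corners in wrist view: full px
for u_,v_ in((252,118),(408,124)):print('case',onz(w,u_,v_,q[2]+.014)-q, 'tool y',(onz(w,u_,v_,q[2]+.014)-q)@[np.cos(t),np.sin(t),0],'tool x',(onz(w,u_,v_,q[2]+.014)-q)@[-np.sin(t),np.cos(t),0])
```

```text
[[ 0.4454 -0.2291  0.04  ]
 [ 0.5691 -0.1677  0.04  ]
 [ 0.5987 -0.2256  0.04  ]
 [ 0.4769 -0.289   0.04  ]]
[ 0.5225 -0.2279  0.04  ] 0.13765580973413483 26.944084563142113 0.06635936000102453 117.4120821029705
0.004 [ 0.4737 -0.2924  0.004 ] [ 0.4401 -0.2217  0.004 ] [ 0.4569 -0.257   0.004 ] 0.07824058464322849
center if end outer .069/.073 [ 0.5193 -0.2275  0.004 ] [ 0.5229 -0.2258  0.004 ]
0.04 [ 0.4763 -0.2873  0.04  ] [ 0.4459 -0.2235  0.04  ] [ 0.4611 -0.2554  0.04  ] 0.07070204274380361
center if end outer .069/.073 [ 0.5235 -0.2259  0.04  ] [ 0.5271 -0.2242  0.04  ]
case [-0.0603 -0.0493  0.014 ] tool y -0.07557143157573824 tool x -0.01871346928164565
case [-0.076  -0.0126  0.014 ] tool y -0.07411716001633092 tool x 0.021159011146115726
```

The rack centre comes out at (0.5225, -0.228) from the side view and (0.5235, -0.226) from the wrist view. I use (0.523, -0.2267) with yaw 26.3°, and the case's middle lies 19 mm behind the TCP. Next is a correction, then a descent to just above the bay.

Request:
carry_out:
  steps:
    - [-1, 0.0028, 0.0018, 0.02, 0, 0, 0]
    - [-1, 0, 0, 0.03, 0, 0, -0.016]
    - [-1, 0, 0, 0.03, 0, 0, 0]
    - [-1, 0, 0, 0.03, 0, 0, 0]
    - [-1, 0, 0, 0.02, 0, 0, 0]
    - [-1, 0, 0, 0.01, 0, 0, 0]
    - [-1, 0, 0, 0, 0, 0, 0]
    - [-1, 0, 0, 0, 0, 0, 0]

```text
clock: 12.8
tcp_pos: [0.541, -0.2188, 0.1062]
orientation: [0.001, 0.527, 0.85, 0.0]
wrist_force: [0.1, 0.1, -2.2]
finger_gap: 0.0451
```

Run:
```python
from h import *
I=cv2.INTER_CUBIC
s=env.get_state(); print(s['tcp_pos'],s['wrist_force'],np.degrees(2*np.arctan2(s['orientation'][2],s['orientation'][1])))
a=snap('side','s6')['color'];b=snap('wrist','w6')['color']
A=cv2.resize(a[255:355,280:400],(480,400),interpolation=I)
B=cv2.resize(b[60:220,200:440],(300,200),interpolation=I)
cv2.imwrite('pics/c6.png',np.hstack([A,cv2.copyMakeBorder(B,0,200,0,0,cv2.BORDER_CONSTANT)])[:,:,::-1])
```

```text
[ 0.54097994 -0.21884111  0.10615906] [ 0.11741326  0.12278343 -2.20798878] 116.41578159679355
```

View pics/c6.png

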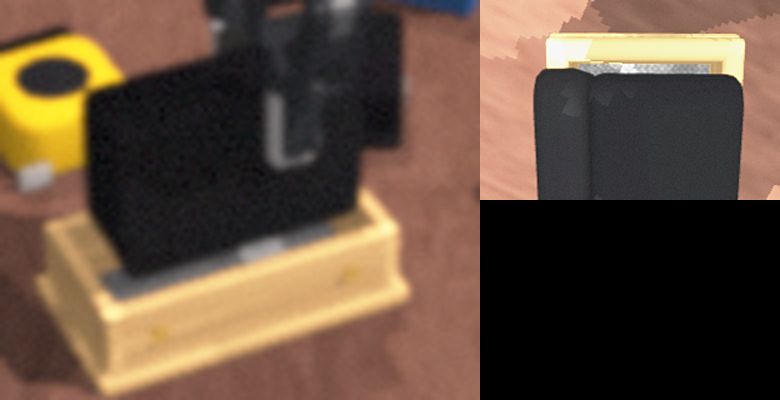

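Run:
```python
from h import *
np.set_printoptions(precision=4,suppress=True)
s=ld('s6');w=ld('w6');t=np.radians(26.4);R=np.array([[np.cos(t),-np.sin(t),0],[np.sin(t),np.cos(t),0],[0,0,1]]);o=np.array([.523,-.2267,0])
f=lambda c,u,v,z:print((R.T@(onz(c,u,v,z)-o)))
print('side: low near corner of case; rack corners');
f(s,280+137/4,255+276/4,.048);f(s,280+355/4,255+212/4,.048)
for p in((47,227),(104,308),(402,233)): f(s,280+p[0]/4,255+p[1]/4,.04)
print('wrist: case top, rack top')
for p,z in(((535,72),.12),((743,78),.12),((548,42),.04),((743,42),.04),((567,60),.04),((724,60),.04)): f(w,200+(p[0]-480)/1.25,60+p[1]/1.25,z)
print(R.T@(env.get_state()['tcp_pos']-o))
```

```text
side: low near corner of case; rack corners
[-0.0517 -0.0256  0.048 ]
[ 0.0496 -0.0275  0.048 ]
[-0.0703  0.0292  0.04  ]
[-0.0684 -0.0295  0.04  ]
[ 0.0659 -0.04    0.04  ]
wrist: case top, rack top
[-0.056  -0.0218  0.12  ]
[-0.0549  0.0208  0.12  ]
[-0.0673 -0.032   0.04  ]
[-0.0673  0.0358  0.04  ]
[-0.0614 -0.0256  0.04  ]
[-0.0614  0.0295  0.04  ]
[ 0.0196 -0.001   0.1063]
```

Both views show the case about 2 mm too far towards the rack's -y side. Shifting it by 2 mm and lowering slowly.

Request:
carry_out:
  steps:
    - [-1, 0.002, 0, 0, 0, 0, 0]
    - [-1, 0, 0, 0.003, 0, 0, 0]
    - [-1, 0, 0, 0.003, 0, 0, 0]
    - [-1, 0, 0, 0.003, 0, 0, 0]
    - [-1, 0, 0, 0.003, 0, 0, 0]
    - [-1, 0, 0, 0.003, 0, 0, 0]
    - [-1, 0, 0, 0, 0, 0, 0]

```text
clock: 13.78
tcp_pos: [0.5392, -0.2166, 0.0897]
orientation: [-0.0, 0.527, 0.85, 0.0]
wrist_force: [0.5, -0.4, -2.6]
finger_gap: 0.045
```

Request:
carry_out:
  steps:
    - [-1, 0, 0, 0.003, 0, 0, 0]
    - [-1, 0, 0, 0.003, 0, 0, 0]
    - [-1, 0, 0, 0.003, 0, 0, 0]
    - [-1, 0, 0, 0.003, 0, 0, 0]
    - [-1, 0, 0, 0.003, 0, 0, 0]
    - [-1, 0, 0, 0.003, 0, 0, 0]
    - [-1, 0, 0, 0, 0, 0, 0]

```text
clock: 14.65
tcp_pos: [0.5392, -0.2165, 0.0718]
orientation: [0.0, 0.527, 0.85, 0.0]
wrist_force: [0.6, 0.3, -2.1]
finger_gap: 0.0452
```

Request:
carry_out:
  steps:
    - [-1, 0, 0, 0.002, 0, 0, 0]
    - [-1, 0, 0, 0.002, 0, 0, 0]
    - [-1, 0, 0, 0, 0, 0, 0]

```text
clock: 15.02
tcp_pos: [0.5393, -0.2166, 0.0679]
orientation: [0.0, 0.527, 0.85, 0.0]
wrist_force: [0.2, -0.2, -2.2]
finger_gap: 0.0452
```

Request:
carry_out:
  steps:
    - [-1, 0, 0, 0.001, 0, 0, 0]
    - [-1, 0, 0, 0.001, 0, 0, 0]
    - [-1, 0, 0, 0, 0, 0, 0]

```text
clock: 15.4
tcp_pos: [0.5396, -0.2167, 0.0672]
orientation: [0.001, 0.527, 0.85, 0.0]
wrist_force: [-0.9, 1.9, 5.3]
finger_gap: 0.045
```

The case is down: the wrist force rose by 7.5 N at TCP z = 0.067, where 0.066 was expected. Releasing and backing off.

Request:
carry_out:
  steps:
    - [-0.1, 0, 0, 0, 0, 0, 0]
    - [0.2, 0, 0, 0, 0, 0, 0]
    - [0.5, 0, 0, 0, 0, 0, 0]
    - [0.5, 0, 0, 0, 0, 0, 0]
    - [0.5, 0, 0, 0, 0, 0, 0]
    - [0.5, 0, 0, -0.01, 0, 0, 0]
    - [0.5, 0, 0, -0.02, 0, 0, 0]
    - [0.5, 0, 0, -0.03, 0, 0, 0]
    - [0.5, 0, 0, -0.04, 0, 0, 0]
    - [0.5, 0, 0, -0.04, 0, 0, 0]
    - [0.5, 0, 0, -0.04, 0, 0, 0]
    - [0.5, 0, 0, 0, 0, 0, 0]
    - [0.5, 0, 0, 0, 0, 0, 0]

```text
clock: 17.02
tcp_pos: [0.5392, -0.2166, 0.2462]
orientation: [0.0, 0.527, 0.85, 0.0]
wrist_force: [0.8, 0.3, -1.3]
finger_gap: 0.0643
```

Run:
```python
from h import *
I=cv2.INTER_CUBIC
s=env.get_state(); print(s['tcp_pos'],s['wrist_force'],s['finger_gap'])
a=snap('side','s7')['color'];b=snap('wrist','w7')['color']
A=cv2.resize(a[255:355,280:400],(480,400),interpolation=I)
cv2.imwrite('pics/c7.png',np.hstack([A,cv2.resize(b[60:380,200:440],(300,400),interpolation=I)])[:,:,::-1])
```

```text
[ 0.53920711 -0.21656187  0.24619628] [ 0.81653075  0.27634286 -1.31984526] 0.06433513435590155
```

View pics/c7.png

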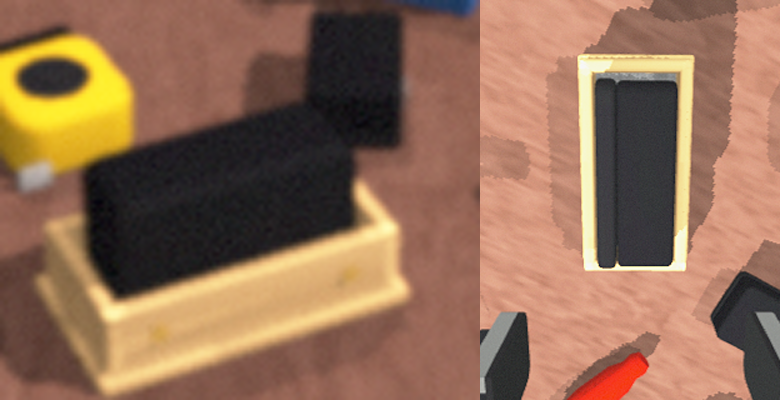

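The picture shows the case seated in the bay and the gripper clear of it. One numeric check, then hand in.

Run:
```python
from h import *
np.set_printoptions(precision=4,suppress=True)
w=ld('w7');t=np.radians(26.4);R=np.array([[np.cos(t),-np.sin(t),0],[np.sin(t),np.cos(t),0],[0,0,1]]);o=np.array([.523,-.2267,0])
g=lambda x,y,z:(R.T@(onz(w,200+(x-480)*.8,60+y*.8,z)-o))[:2]
cs=np.array([g(x,y,.08) for x,y in((596,80),(677,82),(597,267),(673,266))]);rk=np.array([g(x,y,.04) for x,y in((581,60),(692,60),(586,270),(686,270))])
print(cs,rk,cs.mean(0)-rk.mean(0),sep='\n')
```

```text
[[-0.0561 -0.0196]
 [-0.055   0.0242]
 [ 0.0514 -0.0214]
 [ 0.0507  0.0242]]
[[-0.0679 -0.0314]
 [-0.0679  0.0361]
 [ 0.0682 -0.0323]
 [ 0.0683  0.0362]]
[-0.0024 -0.0003]
```

```bash
python3 -c "
from h import *
print(env.hand_in())"
```

```text
the job is handed in; nothing more can be done
None
```

The black gauge case now stands on its long narrow side in the rack's bay, released, and the job is handed in; the hand-in reports no verdict. I gripped it at its 24° tilt, turned it level about the bar, lifted it straight up out of the bin and lowered it into the bay.

- **Forces:** readings stayed within a few newtons throughout; touching the bay floor added about 7.5 N on the wrist.
- **Level in the bin:** the case's near end measured 55.8 mm from the bin's middle and the rim 60.7 mm, so it was centred before the lift.
- **Final position:** the last wrist picture puts the case about 2.4 mm from the bay's middle lengthwise and 0.3 mm across, and it looks upright and parallel to the bay. The allowed limits are 10 mm and 8 mm.
- **Height:** it was not measured in a picture after release. The TCP was at 0.067 m at floor contact, against the 0.066 m expected for a case fully down.
- **Disagreements:** the first wrist pick of the rack from above the bin did not fit and was dropped. The side and wrist views then differed by about 2 mm in rack position and 1.5° in angle, so I took the average. A closer look before lowering showed the case 2 mm off, which I corrected. In the last picture the case's length measured 107 mm instead of 112 mm, probably because its corners are rounded.
- **Other objects:** the arm touched none of the bystanders as far as the pictures and forces show; I did not measure their positions again at the end.

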